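# Stop the idling honing wheel with its locking pin

### The arm

A 6-joint arm with a two-finger parallel gripper is mounted at the origin on the work surface. World frame = base frame: x ahead of the robot, y to its left, z up, the work surface at z = 0. Lengths are in mm, angles in rad, forces in N, time in s.
With the tool pointing down it reaches from about 350 to 875 mm from the base axis. Payload 4.2 kg.
Tool frame: the origin (TCP) lies midway between the tips of the shut fingers; the grasp point (between the pads) lies 19 mm behind it; z points along the fingers, y is the direction in which the jaws open and shut (so a half turn about z gives the same grasp; the last joint's range is limited). The gripper opens to 85 mm and grips with 20 to 120 N. Pads are 22 mm wide; open, the fingers measure 114 mm over their backs; the gripper's body (76 mm by 85 mm) begins 54 mm behind the grasp point. The pads swing forward as they close: fully open they stand 13 mm farther back than shut.
Start: joints at [1.393, 0.385, 0.008, 0, -1.194, -0.259], TCP at [264.368, 566.312, 231.312] pointing down, gripper open.
Joint ranges: [-3.14, 3.14], [-1.21, 2.06], [-1.07, 1.41], [-3.16, 2.05], [-2.99, -0.16], [-3.1, 3.1]. Speed limits (rad/s): [2.79, 2.79, 3.14, 3.14, 3.14, 3.14].

### API

Orientations are given as a unit quaternion [x, y, z, w].
In Python, from bench import arm gives the robot as it stands.
- The arm moves only by the tool send_rows, never from a script. Its arguments are lists of equal length, an entry for each row: "translation": the shift along the tool's x, y, z in mm, a list of three; "dr": the turn, a rotation vector about the tool's x, y, z in degrees, a list of three; "grip": the finger opening in mm, from 0 to 85.4. In form: {"translation": [[dx, dy, dz], ...], "dr": [[ax, ay, az], ...], "grip": [grip, ...]}. A call has exactly 5 rows; each row shifts and turns the commanded pose from where the row before left it, along the tool's axes as they then stand; what a row does not reach is not made up. A row lasts 1/8 s, in which the tool goes at most 62.5 mm and 10.7 degrees, less where a joint would pass 70% of its speed; a pose out of reach is approached as far as the arm can. A call with a gripper value outside its range is refused whole. The fingers move at their own pace and stop on an object; the grip force is fixed at half the most. Time passes only in rows, so rows that do not move let the fingers close, or fill a call up. It gives the time, the measured TCP pose, the force and the opening at its end, in the units of the state.
- arm.read_state(): the state, without advancing time (a new reading comes with each control period).
- arm.get_image(name): name is "side" or "top" or "wrist"; returns the picture (400x640x3 uint8, red, green, blue); there is no depth.
- arm.camera_info(name): a dict with "fx", "fy", "cx", "cy" (pixels), "cam_to_world" (4x4, takes a point from camera to world coordinates). Camera axes: x right, y down, z forward; pixel columns grow to the right and rows downward; lengths in mm; the calibration is good to about 2 mm. A picture is of the moment at which its call begins: read the wrist's pose just before it. camera_info takes no time and is no camera call; for the wrist camera it gives the pose at the moment of the call.
- arm.job_done(): hands the job in, once; it reports no verdict.
Trained networks look in the newest picture that a camera, given by its name, has taken for a name from the list of things; names that differ only in an ending like _2 or _b are one class to them, and where a whole thing is asked for, a point or a joint stands for the part that bears it (a point fixed in the world has none). Each returns a list of dicts, best first, with "confidence" (0 to 1); they miss things now and then, are a little off and sometimes report something else, mostly with a low value. They report only what shows in the picture. A call takes as long as a camera call. They do not tell look-alikes from the thing itself.
- arm.search_frame(thing, camera): "xyz" ([x, y, z] in mm, in world coordinates, good to about 4 mm: the middle of the surface that is visible of it).
- arm.place_of(thing, camera): "xyz" ([x, y, z] in mm, in world coordinates, good to about 4 mm: a listed point, or the origin of a listed thing).
The state is a dict: "clock": time; "joints": joint angles; "joint_vel": joint speeds; "joint_efforts": joint torques, N m; "position": TCP position; "ee_rot": TCP orientation; "contact_force": force on the tool from outside, world axes, zero at the start; "wrist_torque": the same for the moment, N m; "gripper_width": finger opening in mm.
Only numpy, scipy, OpenCV 4.12 (cv2) and the standard library are available. Lean on these libraries where they do the work, as an engineer would, in place of code of your own. Each camera call takes 0.05 s, during which the arm holds its last target.

### The job

Take the red-handled locking pin from the tool block, put it down through the slot of the bracket and rub its foot lightly on the face of the idling wheel until it only crawls (well under a third of its speed) before the hole comes round, so that the wheel stops with its hole under the slot; then push the pin through the hole until its collar sits fully home on the bracket, and let go. Never lean hard on the wheel (25 N is too much), touch it with nothing but the pin, and leave everything else as it stands.

Things in the scene. Friction and masses are not known exactly. Their poses are not given: they have to be found in the camera images.
- pin_grip (a point): The place to grip the red-handled locking pin: on its axis, in its round red handle (24 mm diameter, from 64 to 106 mm above the foot), 86 mm above the foot; z points up along the pin. The pin starts upright in one of the three holes of the dark tool block; the other two hold tools of the same shape with wooden handles.
- pin_tip (a point): Centre of the foot of the locking pin, 86 mm below pin_grip; same axes. Shank of steel, 12 mm in diameter and 60 mm long, its foot chamfered 2 mm; above it a brass collar, 28 mm in diameter and 4 mm thick, whose underside (60 mm above the foot) is to sit on the bracket.
- pin: The loose locking pin, 106 mm long, about 110 g; the same point and axes as pin_tip.
- block: Dark wooden tool block, 56 x 230 x 45 mm high, fixed, origin at the centre of its underside; three upright holes 15 mm wide and 38 mm deep in a row along its y axis, 80 mm apart.
- machine: Green honing machine, fixed, base 250 x 220 mm and 60 mm high; origin on the wheel's axis at table level. A steel post on its -x side carries the slotted bracket, a level steel plate reaching over the wheel towards the axis (77 x 50 mm, from 117 to 137 mm above the table).
- slot (a point): Centre of the slot's mouth on the bracket's top face, 137 mm above the table, 92 mm from the wheel's axis on the machine's -x side, with the machine's axes. The slot goes right through the 20 mm plate; 26 mm long along x (radial), 14.5 mm wide along y (the way the wheel's face travels below it).
- wheel: Horizontal wooden wheel, 240 mm across, 20 mm thick; origin on its axis at its underside; turns with the wheel. Idles counter-clockwise seen from above at about 3 rad/s; its weak slipping drive never stops by itself. About 5 N of drag on the hole's circle stops it (6 to 14 N of press by the pin's foot, as friction varies), less slows it in proportion; let go, it regains speed in 0.3 s.
- spindle (a joint): How far the wheel is pressed down, m: 0 at rest (its top face 100 mm above the table, 17 mm below the bracket's underside). Wheel and spindle float on a spring: 1 mm per 1.5 N, at most 12 mm (18 N, then hard), and rise again when let go.
- wheel_hole (a point): Centre of the mouth of the wheel's one through hole, 16 mm in diameter, in a brass insert (34 x 55 mm) flush with the wheel's top face, 92 mm from its axis, on the wheel's own -x side; it goes round with the wheel and passes below the slot once a turn.
- gouge_a: Pale wooden-handled tool standing in the tool block, same shape as the pin; origin at its foot. Not to be used.
- gouge_b: Brown wooden-handled tool standing in the tool block, same shape as the pin; origin at its foot. Not to be used.
- mallet: Carver's round wooden mallet standing on its head, 220 mm tall, 84 mm wide; origin at its foot.
- wax_tin: Low yellow tin, 80 mm wide, 45 mm high; origin at its foot.
- mug: Blue mug, 80 mm wide, 90 mm high; origin at its foot.
- brush: Bench brush lying on the table; origin at its underside.
- blank: Pale half-carved piece of wood, 140 x 50 x 60 mm; origin at its underside.
There are look-alikes about, which are no part of the job. Of the things like the pin, leave any that is pink or purple; of the rest the smaller one is meant.

How it is judged:
By the outcome, as a careful person would: the job done as asked, in the order asked, and still so for the second after the job is handed in, with the robot touching nothing.
It also fails if it takes over 51 s, if anything falls off the work surface, if the arm or the gripper's body presses on something with over 40 N, if the wrist force passes 120 N, or if a joint passes its speed limit or range.

## Working session

There is one attempt and no reset: what is moved stays moved. The work goes in short steps, Python scripts to look and compute and a tool call to move; the robot and the scene stay as the last step left them, time stands still between calls to the robot, and variables do not carry over. Pictures are saved under pics/ and viewed, and the job is handed in when it is done.

Besides the shell and the picture viewer there is one more tool, called after "Request:" as a command line: name --argument value ..., lists and objects as JSON in quotes. send_rows: Moves the arm, as the interface text tells. Its arguments: {"type":"object","properties":{"translation":{"type":"array"},"dr":{"type":"array"},"grip":{"type":"array"}},"required":["translation","dr","grip"]}

```bash
ls; mkdir -p pics
python3 - <<'E'
from bench import arm
import cv2
print(arm.read_state())
for n in ["side","top","wrist"]:
    im=arm.get_image(n); cv2.imwrite(f"pics/{n}0.png",im[:,:,::-1])
    i=arm.camera_info(n); print(n,i["fx"],i["cx"],i["cy"]); print(i["cam_to_world"])
for t,c in [("pin_grip","top"),("pin_grip","side"),("slot","top"),("slot","side"),("wheel_hole","top"),("machine","top"),("block","top")]:
    print(t,c,arm.place_of(t,c))
print(arm.read_state()["clock"])
E
```

```text
pics
{'clock': 0.0, 'joints': array([ 1.39261902e+00,  3.85570821e-01,  6.61873287e-03, -5.30091523e-04,
       -1.19402357e+00, -2.58609311e-01]), 'joint_vel': array([-6.76437745e-04,  2.98232520e-04, -2.98216445e-05,  3.02988637e-03,
       -3.19831998e-04, -5.63001120e-04]), 'joint_efforts': array([ 6.42457380e-04, -3.92287374e+01,  1.88397771e+01,  4.18611199e+00,
       -4.66789716e-03, -9.70319462e-06]), 'position': array([264.11358782, 565.79352906, 230.20560232]), 'ee_rot': array([ 9.76225017e-01, -2.16756703e-01, -2.02338823e-04,  1.09868946e-03]), 'contact_force': array([-0.1201804 ,  0.0186756 , -0.49512212]), 'wrist_torque': array([ 0.02691571, -0.00474265,  0.01027402]), 'gripper_width': 85.31812779081261}
side 508.422475663175 314.2824214920916 201.09466521595255
[[ 9.98068020e-01 -2.87010263e-02  5.51042602e-02  4.63035912e+02]
 [-6.20587574e-02 -5.03198397e-01  8.61939722e-01 -1.45758772e+03]
 [ 2.98982072e-03 -8.63694173e-01 -5.04007377e-01  9.46241099e+02]
 [ 0.00000000e+00  0.00000000e+00  0.00000000e+00  1.00000000e+00]]
top 398.1582005180207 321.271740024289 198.
[... 883 characters left out ...]
0.41}]
pin_grip side [{'xyz': [572.1, -368.1, 120.7], 'confidence': 0.67}, {'xyz': [341.3, -343.7, 111.7], 'confidence': 0.6}, {'xyz': [346.2, -430.5, 86.3], 'confidence': 0.54}, {'xyz': [430.5, -399.7, 91.3], 'confidence': 0.43}]
slot top [{'xyz': [673.9, 130.6, 99.3], 'confidence': 0.22}]
slot side [{'xyz': [537.2, 40.3, 135.8], 'confidence': 0.62}, {'xyz': [561.3, 410.7, 3.1], 'confidence': 0.29}]
wheel_hole top [{'xyz': [675.6, 130.8, 99.4], 'confidence': 0.78}]
machine top [{'xyz': [621.6, 60.1, 2.2], 'confidence': 0.92}, {'xyz': [473.9, -240.1, 3.6], 'confidence': 0.16}]
block top [{'xyz': [450.1, -317.3, 1.3], 'confidence': 0.93}, {'xyz': [474.8, -238.9, 4.7], 'confidence': 0.49}]
0.5
```

View pics/side0.png

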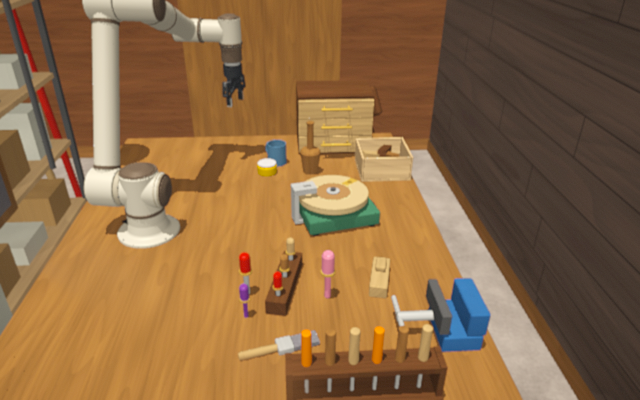

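View pics/top0.png

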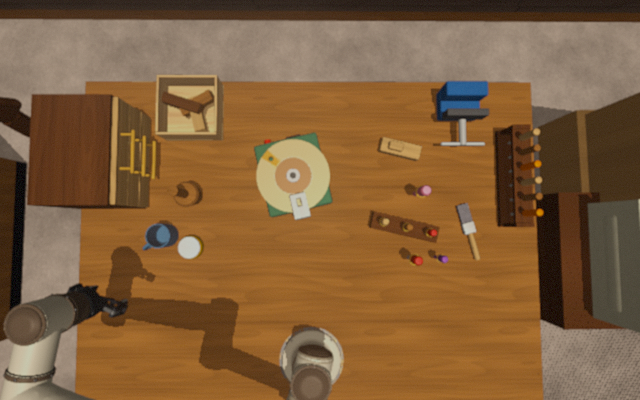

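View pics/wrist0.png

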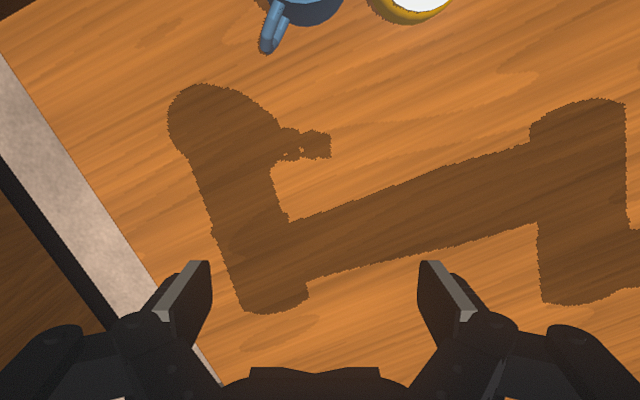

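Candidates like the pin: red in block (side px 278,280 / top 433,233); bigger free-standing red (side 245,262 / top 417,260); purple (side 244,295 / top 443,259); pink (side 328,262 / top 425,190). By description it is the red one in the block, the smaller red. I'll check this in a crop and plan the first move, to a look-point above the slot.

```bash
cat > h.py <<'E'
from bench import arm
import numpy as np, cv2
from scipy.spatial.transform import Rotation as Rn
def down(yaw):
    y=np.radians(yaw); c,s=np.cos(y),np.sin(y)
    return np.array([[c,s,0],[s,-c,0],[0,0,-1.]])
def plan(pos,yaw,n,start=None,nd=0):
    """start=(pos,R) commanded"""
    if start is None:
        st=arm.read_state(); start=(np.array(st["position"]),Rn.from_quat(st["ee_rot"]).as_matrix())
    p,R=start; p=p.copy(); Rt=down(yaw); p0=p.copy()
    rv=Rn.from_matrix(R.T@Rt).as_rotvec()/n
    T=[];D=[]
    for i in range(n):
        tgt=p0+(np.array(pos,float)-p0)*(i+1)/n
        t=np.round(R.T@(tgt-p),nd); d=np.round(np.degrees(rv),1)
        p=p+R@t; R=R@Rn.from_rotvec(np.radians(d)).as_matrix()
        T.append(t.tolist());D.append(d.tolist())
    print("T",T);print("D",D);print("end",p)
    return p,R
def pix(n,uv,z):
    i=arm.camera_info(n);M=np.array(i["cam_to_world"])
    d=M[:3,:3]@np.array([(uv[0]-i["cx"])/i["fx"],(uv[1]-i["cy"])/i["fy"],1]);o=M[:3,3]
    return o+d*(z-o[2])/d[2]
def proj(n,P,M=None):
    i=arm.camera_info(n);M=np.array(i["cam_to_world"]) if M is None else M
    q=M[:3,:3].T@(np.array(P)-M[:3,3]); return q[0]/q[2]*i["fx"]+i["cx"],q[1]/q[2]*i["fy"]+i["cy"]
E
python3 - <<'E'
from h import *
a=cv2.imread("pics/side0.png")[235:320,220:350]; b=cv2.imread("pics/top0.png")[170:280,360:460]
a=cv2.resize(a,(520,340),interpolation=3); b=cv2.resize(b,(400,440),interpolation=3)
c=cv2.imread("pics/top0.png")[120:230,240:345]
c=cv2.resize(c,(420,440),interpolation=3)
cv2.imwrite("pics/c1.png",a);cv2.imwrite("pics/c2.png",np.hstack([b,c])[:,:800])
e=plan([540,40,300],14,12)
E
```

```text
T [[39.0, 30.0, -6.0], [38.0, 32.0, -5.0], [36.0, 35.0, -6.0], [33.0, 36.0, -6.0], [32.0, 38.0, -6.0], [29.0, 40.0, -5.0], [27.0, 42.0, -6.0], [24.0, 43.0, -6.0], [22.0, 44.0, -6.0], [19.0, 46.0, -5.0], [17.0, 46.0, -6.0], [14.0, 48.0, -6.0]]
D [[0.0, 0.0, -3.3], [0.0, 0.0, -3.3], [0.0, 0.0, -3.3], [0.0, 0.0, -3.3], [0.0, 0.0, -3.3], [0.0, 0.0, -3.3], [0.0, 0.0, -3.3], [0.0, 0.0, -3.3], [0.0, 0.0, -3.3], [0.0, 0.0, -3.3], [0.0, 0.0, -3.3], [0.0, 0.0, -3.3]]
end [539.94236098  39.91984617 300.26130211]
```

View pics/c1.png

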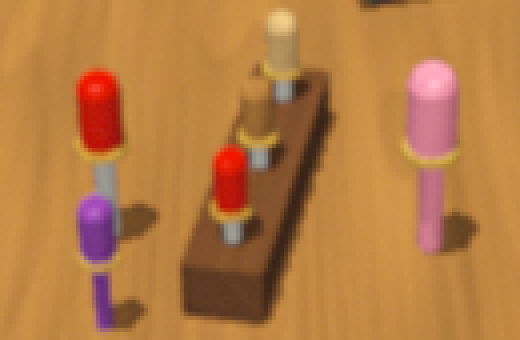

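View pics/c2.png

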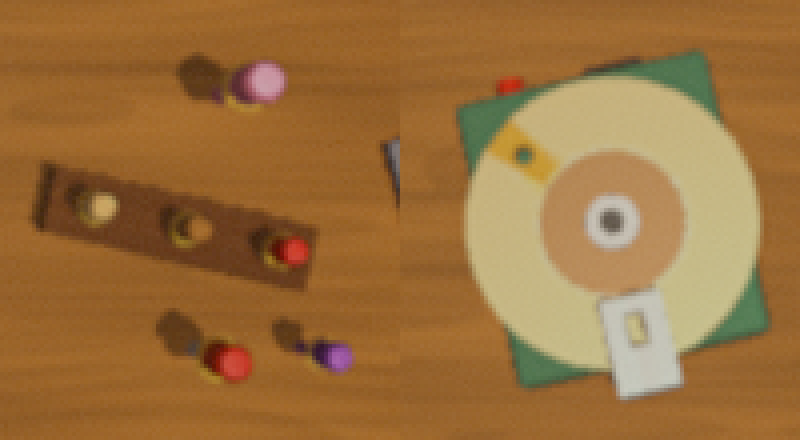

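The crops show that the red pin in the block (end hole, side px ~278,282) is smaller than the free-standing red one, so it is the one I want. The bracket slot sits at top px ≈(299,202) and the wheel centre at ≈(293,175).

Request:
send_rows --translation '[[39, 30, -6], [38, 32, -5], [36, 35, -6], [33, 36, -6], [32, 38, -6]]' --dr '[[0, 0, -3.3], [0, 0, -3.3], [0, 0, -3.3], [0, 0, -3.3], [0, 0, -3.3]]' --grip '[52, 52, 52, 52, 52]'

```text
clock: 1.12
position: [380.1, 345.7, 260.8]
ee_rot: [0.997, -0.073, 0.0, -0.0]
contact_force: [1.1, 0.8, -0.3]
gripper_width: 52.3
```

Request:
send_rows --translation '[[29, 40, -5], [27, 42, -6], [24, 43, -6], [22, 44, -6], [19, 46, -5]]' --dr '[[0, 0, -3.3], [0, 0, -3.3], [0, 0, -3.3], [0, 0, -3.3], [0, 0, -3.3]]' --grip '[52, 52, 52, 52, 52]'

```text
clock: 1.75
position: [494.2, 126.0, 288.9]
ee_rot: [0.998, 0.071, 0.0, -0.0]
contact_force: [0.6, 0.2, -0.0]
gripper_width: 52.0
```

Request:
send_rows --translation '[[17, 46, -6], [14, 48, -6], [0, 0, 15], [0, 0, 15], [0, 0, 0]]' --dr '[[0, 0, -3.3], [0, 0, -3.3], [0, 0, 0], [0, 0, 0], [0, 0, 0]]' --grip '[52, 52, 52, 52, 52]'

```text
clock: 2.38
position: [538.6, 40.5, 268.4]
ee_rot: [0.992, 0.127, -0.002, 0.0]
contact_force: [-0.5, -0.3, 0.3]
gripper_width: 52.5
```

Run:
```python
from h import *
st=arm.read_state();print(st["clock"],st["position"],st["ee_rot"],st["joints"],st["gripper_width"])
im=arm.get_image("wrist");cv2.imwrite("pics/w1.png",im[:,:,::-1])
M=np.array(arm.camera_info("wrist")["cam_to_world"]);np.save("w1.npy",M)
for t in ["slot","machine"]: print(t,arm.place_of(t,"wrist"))
print("topslot",pix("top",(299.3,202),137),"topaxis",pix("top",(293,175),100))
for c in ["top","side"]:
  im=arm.get_image(c)
  for t in ["gouge_a","gouge_b","pin_grip","machine","slot"]: print(c,t,arm.place_of(t,c))
```

```text
2.375 [538.61453806  40.46160191 268.41951948] [ 9.91850079e-01  1.27394458e-01 -2.00417918e-03  2.38514361e-04] [ 3.75030424e-01  2.16818615e-01 -1.36817396e-01 -5.52029813e-04
 -1.22116356e+00  1.45143974e+00] 52.521612710930405
slot [{'xyz': [529.3, 39.4, 140.3], 'confidence': 0.8}]
machine [{'xyz': [621.3, 58.0, 1.2], 'confidence': 0.68}]
topslot [532.50626948  34.9181392  137.        ] topaxis [623.26029272  56.7894246  100.        ]
top gouge_a [{'xyz': [454.5, -321.2, 7.8], 'confidence': 0.61}, {'xyz': [472.4, -244.0, 4.7], 'confidence': 0.38}]
top gouge_b [{'xyz': [454.5, -321.2, 7.8], 'confidence': 0.61}, {'xyz': [472.4, -244.0, 4.7], 'confidence': 0.38}]
top pin_grip [{'xyz': [566.9, -366.3, 125.3], 'confidence': 0.68}, {'xyz': [350.0, -339.3, 110.7], 'confidence': 0.67}, {'xyz': [433.7, -402.9, 94.8], 'confidence': 0.4}, {'xyz': [346.8, -429.8, 86.2], 'confidence': 0.4}]
top machine [{'xyz': [625.7, 59.0, 3.5], 'confidence': 0.82}]
top slot [{'xyz': [533.4, 38.1, 138.3], 'confidence': 0.85}, {'xyz': [579.2, 135.5, 102.0], 'confidence': 0.61}]
side gouge_a [{'xyz': [473.4, -241.3, 6.5], 'confidence': 0.49}, {'xyz': [450.2, -320.4, 9.0], 'confidence': 0.47}]
side gouge_b [{'xyz': [473.4, -241.3, 6.5], 'confidence': 0.49}, {'xyz': [450.2, -320.4, 9.0], 'confidence': 0.47}]
side pin_grip [{'xyz': [572.1, -367.2, 120.7], 'confidence': 0.7}, {'xyz': [433.6, -400.1, 91.4], 'confidence': 0.6}, {'xyz': [348.2, -434.4, 87.2], 'confidence': 0.49}]
side machine [{'xyz': [623.8, 55.6, -3.1], 'confidence': 0.62}]
side slot [{'xyz': [534.9, 39.8, 132.4], 'confidence': 0.68}, {'xyz': [432.2, -556.4, 2.3], 'confidence': 0.29}]
```

View pics/w1.png

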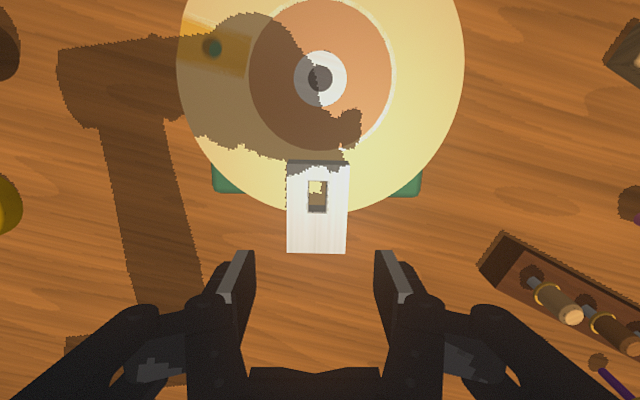

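Run:
```python
from h import *
c=cv2.imread("pics/w1.png")
cv2.imwrite("pics/w1c.png",cv2.resize(c[150:265,270:365],None,fx=5,fy=5,interpolation=3))
M=np.load("w1.npy")
f=lambda uv,z:pix("wrist",uv,z)
for n,uv,z in [("slot",(317.5,196),137),("axis",(320,78),100),("bl",(287,254),137),("br",(346,254),137),("tl",(287,161),137),("tr",(347,163),137)]: print(n,f(uv,z))
```

```text
slot [535.1597715   36.43974399 137.        ]
axis [625.37002137  57.594392   100.        ]
bl [478.44179782  48.64262685 137.        ]
br [ 4.91172417e+02 -4.04985027e-01  1.37000000e+02]
tl [557.00695699  67.16175515 137.        ]
tr [567.40828201  20.68937596 137.        ]
```

View pics/w1c.png

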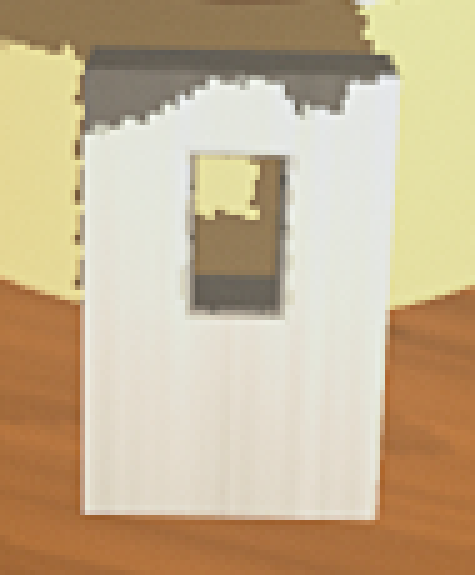

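Run:
```python
from h import *
plan([433,-401,190],14.2,10)
```

```text
T [[-21.0, 40.0, 8.0], [-22.0, 40.0, 8.0], [-21.0, 40.0, 8.0], [-22.0, 40.0, 8.0], [-21.0, 40.0, 8.0], [-22.0, 40.0, 8.0], [-21.0, 40.0, 8.0], [-22.0, 40.0, 8.0], [-21.0, 40.0, 8.0], [-21.0, 40.0, 8.0]]
D [[-0.0, -0.0, 0.0], [-0.0, -0.0, 0.0], [-0.0, -0.0, 0.0], [-0.0, -0.0, 0.0], [-0.0, -0.0, 0.0], [-0.0, -0.0, 0.0], [-0.0, -0.0, 0.0], [-0.0, -0.0, 0.0], [-0.0, -0.0, 0.0], [-0.0, -0.0, 0.0]]
end [ 433.45680808 -401.10454302  190.31547865]
```

Request:
send_rows --translation '[[-21, 40, 8], [-22, 40, 8], [-21, 40, 8], [-22, 40, 8], [-21, 40, 8]]' --dr '[[0, 0, 0], [0, 0, 0], [0, 0, 0], [0, 0, 0], [0, 0, 0]]' --grip '[52, 52, 52, 52, 52]'

```text
clock: 3.75
position: [486.3, -182.0, 230.3]
ee_rot: [0.992, 0.127, 0.0, 0.0]
contact_force: [0.5, -0.2, 0.2]
gripper_width: 51.9
```

Request:
send_rows --translation '[[-22, 40, 8], [-21, 40, 8], [-22, 40, 8], [-21, 40, 8], [-21, 40, 8]]' --dr '[[0, 0, 0], [0, 0, 0], [0, 0, 0], [0, 0, 0], [0, 0, 0]]' --grip '[52, 52, 52, 52, 52]'

```text
clock: 4.38
position: [433.1, -402.6, 190.1]
ee_rot: [0.992, 0.127, 0.0, 0.0]
contact_force: [0.3, -0.2, 0.9]
gripper_width: 52.0
```

Run:
```python
from h import *
im=arm.get_image("wrist");cv2.imwrite("pics/w2.png",im[:,:,::-1])
st=arm.read_state();print(st["clock"],st["position"],st["ee_rot"],st["joints"])
print(arm.place_of("pin_grip","wrist"))
print(proj("wrist",(433,-401,113)),proj("wrist",(433,-401,67)))
```

```text
4.425 [ 431.52283977 -406.24949898  188.50513289] [ 9.92163365e-01  1.24942837e-01 -1.06556193e-03  9.66592407e-05] [-4.81514742e-01  3.63755849e-01 -1.37136423e-01  1.56506769e-03
 -1.07154502e+00  2.30210121e+00]
[{'xyz': [344.9, -434.7, 86.9], 'confidence': 0.96}, {'xyz': [344.7, -340.3, 113.0], 'confidence': 0.82}, {'xyz': [434.3, -398.8, 92.1], 'confidence': 0.78}]
(np.float64(311.1272244917048), np.float64(209.38141871303048)) (np.float64(311.7106268025219), np.float64(190.75666894169427))
```

View pics/w2.png

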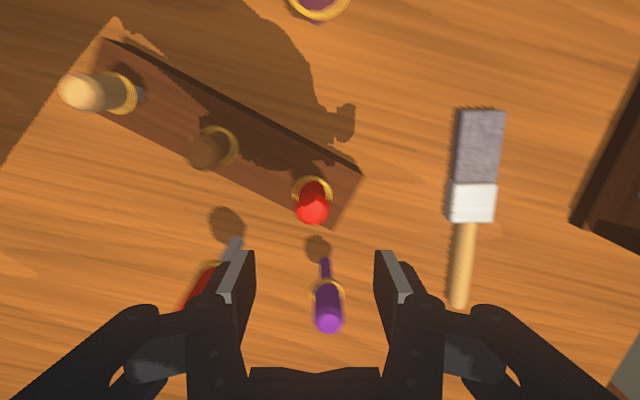

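Run:
```python
from h import *
st=arm.read_state();print(st["clock"],st["position"])
im=arm.get_image("wrist");cv2.imwrite("pics/w3.png",cv2.resize(im[150:250,260:360,::-1],None,fx=5,fy=5,interpolation=3))
st=arm.read_state();print(st["clock"],st["position"])
print(arm.place_of("pin_grip","wrist"))
for z in (113,101,71): print(z,proj("wrist",(433,-401,z)))
```

```text
4.475 [ 431.86501675 -404.04227107  188.68180827]
4.525 [ 432.45831029 -402.55913596  189.21025377]
[{'xyz': [433.5, -397.4, 91.0], 'confidence': 0.85}, {'xyz': [343.3, -340.2, 112.0], 'confidence': 0.73}, {'xyz': [346.8, -438.4, 86.1], 'confidence': 0.56}]
113 (np.float64(314.31139652289943), np.float64(211.40954324921316))
101 (np.float64(314.32376138105883), np.float64(205.85221615691978))
71 (np.float64(314.35007903910287), np.float64(194.02386906482855))
```

View pics/w3.png

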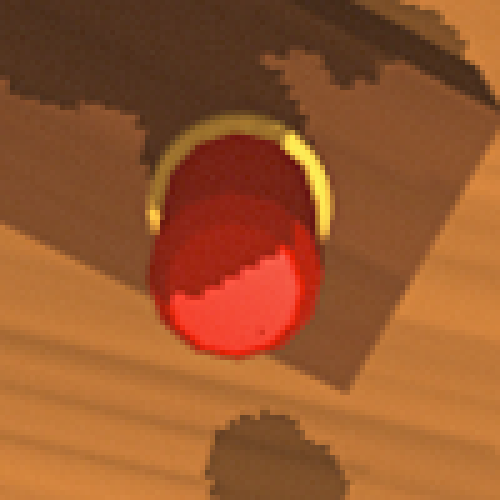

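Run:
```python
from h import *
s=np.array([431.865-432.458,-404.04+402.56,0])
st=arm.read_state();print(st["clock"],st["position"],st["ee_rot"])
print(pix("wrist",(308,190.5),71)+s, pix("wrist",(307.4,204.5),101)+s)
plan([433.5,-398,74],14.2,3)
```

```text
4.575 [ 432.98876444 -401.57506969  189.74341875] [ 9.92043125e-01  1.25897374e-01 -3.99661080e-04 -3.61162087e-04]
[ 433.91504852 -397.04621459   71.        ] [ 432.16278303 -397.616856    101.        ]
T [[0.0, -1.0, 39.0], [1.0, -1.0, 38.0], [0.0, -1.0, 39.0]]
D [[-0.0, 0.0, 0.1], [-0.0, 0.0, 0.1], [-0.0, 0.0, 0.1]]
end [ 433.11066485 -398.34932015   73.74523057]
```

Request:
send_rows --translation '[[0, -3, 40], [0, 0, 40], [0, 0, 37], [0, 0, 0], [0, 0, 0]]' --dr '[[0, 0, 0], [0, 0, 0], [0, 0, 0], [0, 0, 0], [0, 0, 0]]' --grip '[52, 52, 52, 52, 50]'

```text
clock: 5.2
position: [434.2, -398.3, 75.1]
ee_rot: [0.992, 0.128, 0.001, 0.001]
contact_force: [-0.3, 0.4, -0.3]
gripper_width: 50.2
```

Run:
```python
from h import *
im=arm.get_image("wrist");cv2.imwrite("pics/w4.png",im[:,:,::-1])
st=arm.read_state();print(st["clock"],st["position"],st["ee_rot"],st["contact_force"])
```

```text
5.25 [ 434.32976088 -398.50221536   75.52375996] [0.99183357 0.12752365 0.0014636  0.00132405] [-0.26557596  1.57761594  0.62139741]
```

View pics/w4.png

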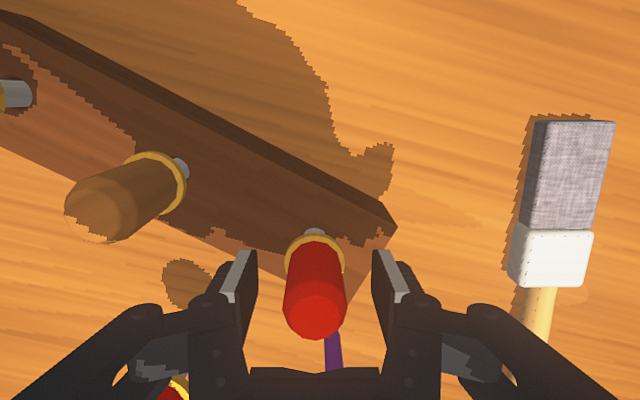

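Request:
send_rows --translation '[[0, 0, 1], [0, 0, 0], [0, 0, 0], [0, 0, 0], [0, 0, 0]]' --dr '[[0, 0, 0], [0, 0, 0], [0, 0, 0], [0, 0, 0], [0, 0, 0]]' --grip '[0, 0, 0, 0, 0]'

```text
clock: 5.88
position: [433.5, -398.6, 73.8]
ee_rot: [0.992, 0.127, 0.001, 0.001]
contact_force: [0.3, 0.7, 7.1]
gripper_width: 22.5
```

Run:
```python
from h import *
st=arm.read_state();print(st["clock"],st["position"],st["ee_rot"],st["contact_force"],st["wrist_torque"],st["gripper_width"])
im=arm.get_image("wrist");cv2.imwrite("pics/w5.png",im[:,:,::-1])
```

```text
5.875 [ 433.49899751 -398.5761957    73.8433892 ] [9.91896673e-01 1.27041610e-01 8.79185258e-04 8.04649878e-04] [0.25065508 0.70264803 7.11797927] [ 0.55691961  0.05971692 -0.0344919 ] 22.49386339377198
```

View pics/w5.png

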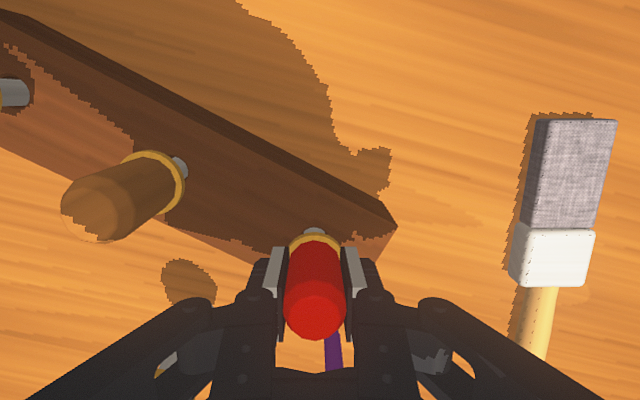

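Request:
send_rows --translation '[[0, 0, -20], [0, 0, -40], [0, 0, -50], [0, 0, -45], [0, 0, 0]]' --dr '[[0, 0, 0], [0, 0, 0], [0, 0, 0], [0, 0, 0], [0, 0, 0]]' --grip '[0, 0, 0, 0, 0]'

```text
clock: 6.55
position: [434.4, -399.4, 231.7]
ee_rot: [0.992, 0.127, 0.004, 0.003]
contact_force: [0.8, -0.0, -1.2]
gripper_width: 22.1
```

Run:
```python
from h import *
st=arm.read_state();print(st["clock"],st["position"],st["ee_rot"],st["contact_force"],st["wrist_torque"],st["gripper_width"])
plan([535,36.5,223],14,10)
```

```text
6.55 [ 434.35453324 -399.35722548  231.70157809] [0.99190666 0.12688813 0.00352116 0.002861  ] [ 0.7516335  -0.02699208 -1.19933866] [ 0.09307227 -0.04821495  0.01105163] 22.0817248977716
T [[21.0, -40.0, 1.0], [20.0, -39.0, 0.0], [21.0, -40.0, 1.0], [20.0, -40.0, 1.0], [21.0, -40.0, 1.0], [20.0, -39.0, 0.0], [20.0, -40.0, 1.0], [21.0, -40.0, 1.0], [20.0, -40.0, 1.0], [20.0, -40.0, 0.0]]
D [[0.0, -0.0, 0.1], [0.0, -0.0, 0.1], [0.0, -0.0, 0.1], [0.0, -0.0, 0.1], [0.0, -0.0, 0.1], [0.0, -0.0, 0.1], [0.0, -0.0, 0.1], [0.0, -0.0, 0.1], [0.0, -0.0, 0.1], [0.0, -0.0, 0.1]]
end [535.08400918  36.36930932 223.39431265]
```

Request:
send_rows --translation '[[15, -30, 0], [21, -41, 0], [23, -44, 1], [22, -44, 1], [23, -44, 1]]' --dr '[[0, 0, 0], [0, 0, 0], [0, 0, 0], [0, 0, 0], [0, 0, 0]]' --grip '[0, 0, 0, 0, 0]'

```text
clock: 7.18
position: [481.5, -173.9, 222.9]
ee_rot: [0.992, 0.127, -0.001, -0.001]
contact_force: [0.6, -0.7, -1.4]
gripper_width: 22.5
```

Request:
send_rows --translation '[[23, -44, 1], [23, -44, 1], [22, -42, 1], [18, -35, 0], [14, -30, 0]]' --dr '[[0, 0, 0], [0, 0, 0], [0, 0, 0], [0, 0, 0], [0, 0, 0]]' --grip '[0, 0, 0, 0, 0]'

```text
clock: 7.8
position: [529.3, 39.8, 219.7]
ee_rot: [0.992, 0.127, -0.001, -0.0]
contact_force: [0.3, 0.6, -1.3]
gripper_width: 22.5
```

Run:
```python
from h import *
st=arm.read_state();print(st["clock"],st["position"],st["ee_rot"],st["contact_force"],st["wrist_torque"],st["gripper_width"])
plan([535,36.5,222],14,1)
```

```text
7.8 [529.3175981   39.79471546 219.73611218] [ 9.91896995e-01  1.27036794e-01 -1.41566948e-03 -1.19367090e-05] [ 0.29841024  0.62056387 -1.25206465] [-0.01820675 -0.00134004 -0.02664095] 22.528975696801112
T [[5.0, 5.0, -2.0]]
D [[-0.0, 0.2, 0.6]]
end [535.42189141  36.21684525 221.72016052]
```

Request:
send_rows --translation '[[4, 2, 5], [0, 0, 0], [0, 0, 0], [0, 0, 0], [0, 0, 0]]' --dr '[[0, 0, 0], [0, 0, 0], [0, 0, 0], [0, 0, 0], [0, 0, 0]]' --grip '[0, 0, 0, 0, 0]'

```text
clock: 8.43
position: [534.3, 37.0, 216.5]
ee_rot: [0.992, 0.126, 0.0, -0.0]
contact_force: [1.0, -0.3, -1.1]
gripper_width: 22.2
```

Run:
```python
from h import *
st=arm.read_state();print(st["clock"],st["position"],st["ee_rot"],st["contact_force"],st["wrist_torque"],st["gripper_width"])
p=np.array(st["position"])
for n in ["wrist","side","top"]:
    im=arm.get_image(n)[:,:,::-1]
    if n!="wrist":
        u,v=proj(n,p); u=int(u);v=int(v); print(n,u,v)
        im=cv2.resize(im[v-45:v+45,u-60:u+60],None,fx=5,fy=5,interpolation=3)
    cv2.imwrite(f"pics/x_{n}.png",im)
    print(n,arm.place_of("slot",n),arm.place_of("pin_tip",n)[:3])
print(arm.read_state()["position"])
print("tip proj",proj("wrist",p-[0,0,67]),"slot",proj("wrist",(534.9,36.4,137)))
print("side tip",proj("side",p-[0,0,67]),"slot",proj("side",(534.9,36.4,137)))
```

```text
8.425 [534.33468718  36.956298   216.50006137] [ 9.91974849e-01  1.26435263e-01  1.44787024e-04 -5.01655472e-05] [ 1.00001716 -0.26009151 -1.12935181] [-0.04153372  0.02969238 -0.02164928] 22.18788354875971
wrist [{'xyz': [531.0, 36.7, 139.7], 'confidence': 0.77}] [{'xyz': [533.1, 38.0, 148.1], 'confidence': 0.71}, {'xyz': [342.0, -433.9, 0.8], 'confidence': 0.59}]
side 307 163
side [{'xyz': [536.0, 43.3, 132.0], 'confidence': 0.89}] [{'xyz': [565.9, -364.2, 2.3], 'confidence': 0.73}, {'xyz': [345.8, -340.7, 0.2], 'confidence': 0.59}, {'xyz': [349.2, -430.8, 1.7], 'confidence': 0.54}]
top 297 199
top [{'xyz': [534.0, 35.1, 135.7], 'confidence': 0.93}] [{'xyz': [569.4, -363.7, 2.3], 'confidence': 0.55}, {'xyz': [346.3, -342.4, 3.3], 'confidence': 0.53}, {'xyz': [345.9, -433.3, -2.5], 'confidence': 0.4}]
[534.43410599  37.49850523 216.33668635]
tip proj (np.float64(315.87304005378525), np.float64(217.08109460542647)) slot (np.float64(316.81668366711835), np.float64(210.21041538652278))
side tip (np.float64(307.0868061109559), np.float64(181.29511318620567)) slot (np.float64(307.2795162710389), np.float64(184.67187668637732))
```

View pics/x_wrist.png

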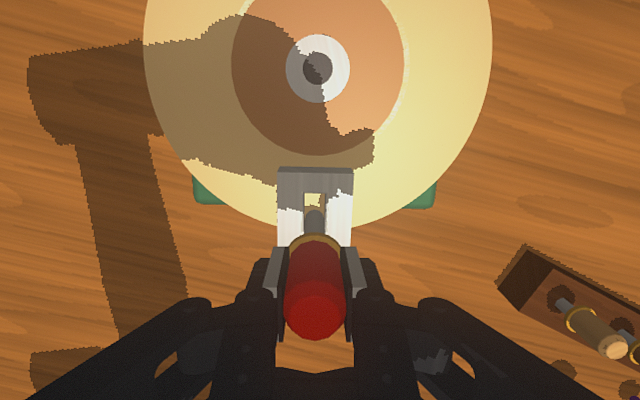

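View pics/x_side.png

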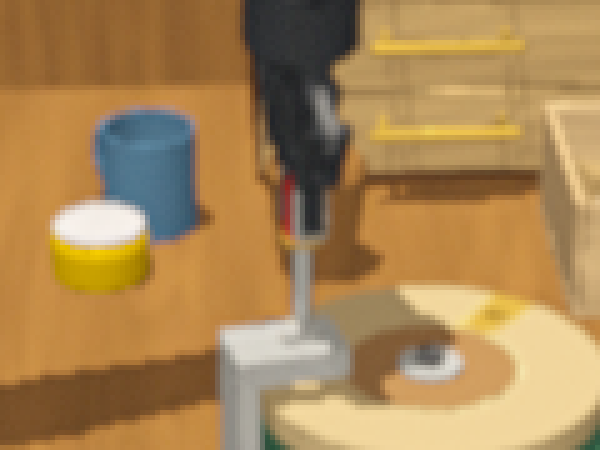

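View pics/x_top.png

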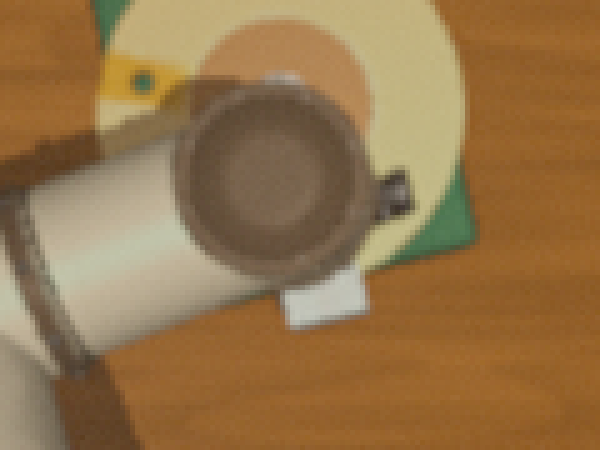

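Run:
```python
from h import *
c=cv2.imread("pics/x_wrist.png")
cv2.imwrite("pics/x_wc.png",cv2.resize(c[160:265,265:365],None,fx=6,fy=6,interpolation=3)[:600])
```

```text
(no output)
```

View pics/x_wc.png

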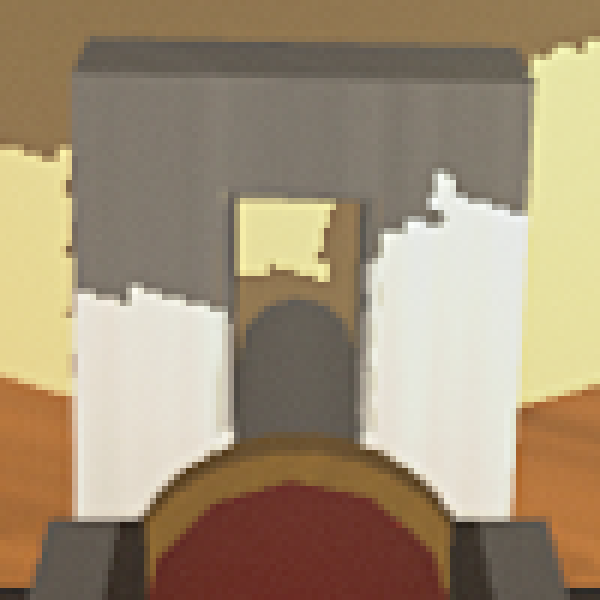

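Run:
```python
from h import *
st=arm.read_state();p=np.array(st["position"]);print(p)
ux=np.array([np.cos(.245),np.sin(.245),0]);uy=np.array([-np.sin(.245),np.cos(.245),0])
tip=p-[0,0,67]
for n,P in [("tip",tip),("tip far",tip+6*ux),("tip far cham",tip+4*ux),("tip L",tip+6*uy+[0,0,2]),("tip R",tip-6*uy+[0,0,2]),("colfar",tip+[0,0,64]+14*ux),("colL",tip+[0,0,64]+14*uy),("colR",tip+[0,0,64]-14*uy)]: print(n,proj("wrist",P))
S=np.array([534.9,36.4,137])
for n,P in [("far",S+13*ux),("farL",S+13*ux+7.25*uy),("farR",S+13*ux-7.25*uy),("brfarL",S+[0,0,0]+uy*25+ux*32),("brfarR",S-uy*25+ux*32)]: print(n,proj("wrist",P))
for uv in [(315.2,192.5),(315,202)]: print(pix("wrist",uv,137))
```

```text
[534.43410599  37.49850523 216.33668635]
tip (np.float64(315.07964736364505), np.float64(216.64644895565826))
tip far (np.float64(315.17298938774974), np.float64(207.59167512212457))
tip far cham (np.float64(315.1417122775231), np.float64(210.62575502327465))
tip L (np.float64(305.4867682787873), np.float64(217.62988265038666))
tip R (np.float64(324.6853072595871), np.float64(217.79444920179182))
colfar (np.float64(315.7018185224747), np.float64(234.87994481959976))
colL (np.float64(284.6581055870706), np.float64(263.1701684250251))
colR (np.float64(346.1035244301384), np.float64(263.67814152976996))
far (np.float64(317.03872842437016), np.float64(191.3212266682455))
farL (np.float64(305.9418925631156), np.float64(191.22415265724908))
farR (np.float64(328.1339224594343), np.float64(191.41828631671046))
brfarL (np.float64(278.1673808890966), np.float64(162.22481074093457))
brfarR (np.float64(356.56540912433985), np.float64(162.9256564631115))
[546.43666655  40.5145905  137.        ]
[540.11512513  39.00413687 137.        ]
```

Wrist crop: foot (~315,212) is centred on the slot (edges 303.7–326.3, centre 315.0). I'll lower it into the slot, stopping short of the wheel.

Request:
send_rows --translation '[[0, 0, 8], [0, 0, 10], [0, 0, 10], [0, 0, 10], [0, 0, 7]]' --dr '[[0, 0, 0], [0, 0, 0], [0, 0, 0], [0, 0, 0], [0, 0, 0]]' --grip '[0, 0, 0, 0, 0]'

```text
clock: 9.5
position: [534.2, 37.4, 170.3]
ee_rot: [0.992, 0.127, -0.001, 0.0]
contact_force: [-0.0, -0.1, -0.3]
gripper_width: 22.4
```

```bash
cat > look.py <<'E'
from h import *
import sys
from scipy.optimize import brentq
AX=np.array([624.5,58.0]); YM=np.radians(13.8)
def phase(im,cam,M=None,dz=0,save=None):
    # yellow brass insert: find mask in annulus by unwrapping wheel top at z=100
    z=100-dz
    ph=np.radians(np.arange(0,360,1.0)); R=np.arange(78,108,2.0)
    P=np.array([[ [AX[0]+r*np.cos(a),AX[1]+r*np.sin(a),z] for a in ph] for r in R])
    i=arm.camera_info(cam);M=np.array(i["cam_to_world"]) if M is None else M
    q=(P-M[:3,3])@M[:3,:3]; u=(q[...,0]/q[...,2]*i["fx"]+i["cx"]).astype(np.float32); v=(q[...,1]/q[...,2]*i["fy"]+i["cy"]).astype(np.float32)
    un=cv2.remap(np.ascontiguousarray(im),u,v,cv2.INTER_LINEAR)
    hsv=cv2.cvtColor(un,cv2.COLOR_RGB2HSV)
    m=(hsv[...,0]>=15)&(hsv[...,0]<=28)&(hsv[...,1]>150)&(hsv[...,2]>110)
    col=m.mean(0)
    if save: cv2.imwrite(save,cv2.resize(un[:,:,::-1],(720,150)))
    s=col.sum()
    if s<4: return None,s
    c=(col*np.exp(1j*ph)).sum()
    # angle of hole relative to slot direction (machine -x): degrees still to go (ccw) until under slot
    a=np.degrees(np.angle(c)); togo=(np.degrees(YM)+180-a)%360
    return togo,s
E
python3 - <<'E'
from look import *
st=arm.read_state();print(st["clock"],st["position"],st["ee_rot"],st["contact_force"],st["wrist_torque"])
for k in range(4):
    t=arm.read_state()["clock"]
    im=arm.get_image("side"); cv2.imwrite(f"pics/p{k}.png",im[140:250,270:400,::-1].repeat(4,0).repeat(4,1)); print(t,phase(im,"side",save=f"pics/u{k}.png"))
    np.save(f"p{k}.npy",im)
st=arm.read_state();print(st["position"],st["contact_force"])
cv2.imwrite("pics/pu.png",np.vstack([cv2.imread("pics/p0.png"),cv2.resize(cv2.imread("pics/u0.png"),(520,110))]))
E
```

```text
9.5 [534.16790605  37.35165135 170.34057826] [ 9.91925155e-01  1.26823555e-01 -5.11802678e-04  1.03402419e-04] [-0.03092617 -0.09455318 -0.26116534] [ 0.03095767  0.0528391  -0.00712726]
9.5 (np.float64(345.5427017703212), np.float64(13.466666666666667))
9.55 (np.float64(338.0269550409047), np.float64(13.8))
9.6 (np.float64(329.24139905895936), np.float64(13.733333333333333))
9.65 (np.float64(321.3068239435937), np.float64(14.2))
[534.58570741  37.44447509 171.35251963] [ 0.72741158  0.07730715 -0.34550881]
```

View pics/pu.png

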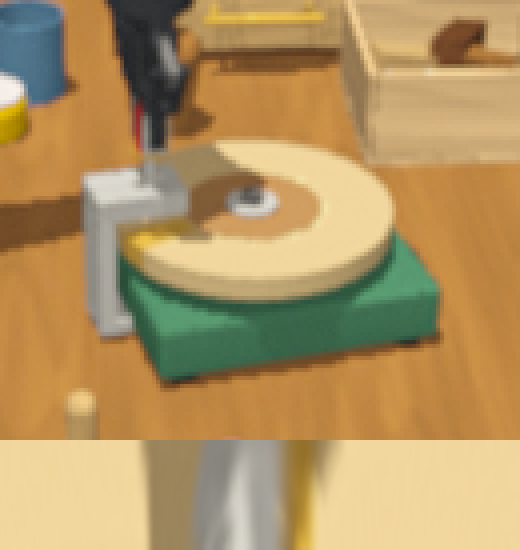

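Request:
send_rows --translation '[[0, 0, 4], [0, 0, 4], [0, 0, 1], [0, 0, 0], [0, 0, 0]]' --dr '[[0, 0, 0], [0, 0, 0], [0, 0, 0], [0, 0, 0], [0, 0, 0]]' --grip '[0, 0, 0, 0, 0]'

```text
clock: 10.32
position: [534.9, 37.3, 163.0]
ee_rot: [0.992, 0.127, 0.001, 0.0]
contact_force: [0.5, -2.4, 3.8]
gripper_width: 22.4
```

```bash
cat > s.py <<'E'
from look import *
n=int(sys.argv[1]) if len(sys.argv)>1 else 3
dz=float(sys.argv[2]) if len(sys.argv)>2 else 4
def show(): 
    st=arm.read_state();print(st["clock"],np.round(st["position"],2),np.round(st["contact_force"],2),np.round(st["wrist_torque"],2),np.round(st["gripper_width"],1))
show()
for k in range(n):
    t=arm.read_state()["clock"]
    im=arm.get_image("side"); print(t,phase(im,"side",dz=dz)); show()
cv2.imwrite("pics/last.png",im[140:250,270:400,::-1].repeat(4,0).repeat(4,1))
E
python3 s.py 3
```

```text
10.325 [534.91  37.32 162.95] [ 0.48 -2.36  3.75] [-0.84 -0.21 -0.05] 22.4
10.325 (np.float64(237.26409934364892), np.float64(12.066666666666666))
10.375 [534.81  37.32 162.86] [ 0.65 -2.95  4.18] [-0.88 -0.24 -0.03] 22.6
10.375 (np.float64(233.13531960292318), np.float64(11.133333333333333))
10.425 [534.76  37.36 162.78] [ 0.41 -2.77  3.9 ] [-0.93 -0.2  -0.03] 22.2
10.425 (np.float64(228.5778646448993), np.float64(11.399999999999999))
10.475 [534.69  37.37 162.7 ] [ 1.06 -2.26  3.34] [-0.94 -0.23 -0.01] 22.7
```

Request:
send_rows --translation '[[0, 0, 1], [0, 0, 1], [0, 0, 0], [0, 0, 0], [0, 0, 0]]' --dr '[[0, 0, 0], [0, 0, 0], [0, 0, 0], [0, 0, 0], [0, 0, 0]]' --grip '[0, 0, 0, 0, 0]'

```text
clock: 11.1
position: [535.0, 37.2, 161.0]
ee_rot: [0.992, 0.127, 0.001, 0.0]
contact_force: [0.3, -2.5, 5.2]
gripper_width: 22.5
```

```bash
python3 s.py 4 5
```

```text
11.1 [534.97  37.17 160.96] [ 0.32 -2.52  5.16] [-1.25 -0.2  -0.02] 22.5
11.1 (np.float64(191.93072849107162), np.float64(10.2))
11.15 [535.    37.2  160.98] [ 0.56 -3.47  5.73] [-1.26 -0.26  0.  ] 22.2
11.15 (np.float64(190.2320891603152), np.float64(10.8))
11.2 [534.97  37.19 160.96] [ 1.   -3.59  6.3 ] [-1.27 -0.28  0.02] 23.1
11.2 (np.float64(187.93679612208666), np.float64(11.2))
11.25 [534.98  37.18 160.97] [ 0.77 -3.78  6.84] [-1.28 -0.25 -0.01] 22.4
11.25 (np.float64(185.561923842821), np.float64(11.2))
11.3 [534.98  37.19 160.98] [ 2.25 -3.52  6.16] [-1.24 -0.29  0.01] 22.1
```

View pics/last.png

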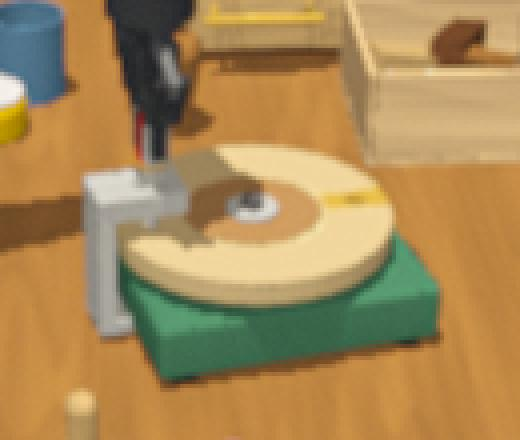

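Request:
send_rows --translation '[[0, 0, 0], [0, 0, 0], [0, 0, 0], [0, 0, 0], [0, 0, 0]]' --dr '[[0, 0, 0], [0, 0, 0], [0, 0, 0], [0, 0, 0], [0, 0, 0]]' --grip '[0, 0, 0, 0, 0]'

```text
clock: 11.92
position: [535.0, 37.2, 161.0]
ee_rot: [0.992, 0.127, 0.001, 0.0]
contact_force: [1.4, -3.2, 6.0]
gripper_width: 22.5
```

Request:
send_rows --translation '[[0, 0, 0], [0, 0, 0], [0, 0, 0], [0, 0, 0], [0, 0, 0.7]]' --dr '[[0, 0, 0], [0, 0, 0], [0, 0, 0], [0, 0, 0], [0, 0, 0]]' --grip '[0, 0, 0, 0, 0]'

```text
clock: 12.55
position: [535.0, 37.2, 160.4]
ee_rot: [0.992, 0.127, 0.001, 0.0]
contact_force: [1.0, -3.8, 7.2]
gripper_width: 22.6
```

Request:
send_rows --translation '[[0, 0, 0], [0, 0, 0], [0, 0, 0], [0, 0, 0], [0, 0, 0]]' --dr '[[0, 0, 0], [0, 0, 0], [0, 0, 0], [0, 0, 0], [0, 0, 0]]' --grip '[0, 0, 0, 0, 0]'

```text
clock: 13.18
position: [535.1, 37.2, 160.4]
ee_rot: [0.992, 0.127, 0.001, 0.0]
contact_force: [0.3, -4.5, 7.1]
gripper_width: 22.5
```

```bash
python3 s.py 4 5.5
```

```text
13.175 [535.08  37.17 160.4 ] [ 0.31 -4.46  7.11] [-1.3  -0.28 -0.  ] 22.5
13.175 (np.float64(102.32127923181197), np.float64(15.866666666666667))
13.225 [535.08  37.15 160.42] [ 1.24 -3.57  6.19] [-1.34 -0.31 -0.03] 22.6
13.225 (np.float64(100.21813036761394), np.float64(16.266666666666666))
13.275 [535.07  37.16 160.4 ] [ 0.86 -2.83  5.82] [-1.31 -0.28  0.08] 22.2
13.275 (np.float64(98.46666374104693), np.float64(16.2))
13.325 [535.06  37.16 160.4 ] [ 0.24 -2.95  6.24] [-1.27 -0.28  0.02] 22.2
13.325 (np.float64(96.35251031836243), np.float64(16.53333333333333))
13.375 [535.08  37.19 160.39] [ 1.25 -3.36  5.86] [-1.31 -0.22  0.05] 22.5
```

Request:
send_rows --translation '[[0, 0, 1], [0, 0, 0], [0, 0, 0], [0, 0, 0], [0, 0, 0]]' --dr '[[0, 0, 0], [0, 0, 0], [0, 0, 0], [0, 0, 0], [0, 0, 0]]' --grip '[0, 0, 0, 0, 0]'

```text
clock: 14.0
position: [535.3, 37.1, 159.6]
ee_rot: [0.992, 0.127, 0.001, 0.001]
contact_force: [0.3, -4.3, 7.1]
gripper_width: 22.7
```

```bash
python3 s.py 4 6.5
```

```text
14.0 [535.26  37.07 159.63] [ 0.32 -4.29  7.15] [-1.47 -0.28 -0.01] 22.7
14.0 (np.float64(77.58496760093178), np.float64(16.733333333333334))
14.05 [535.24  37.08 159.65] [ 1.18 -2.53  7.14] [-1.45 -0.26  0.02] 22.5
14.05 (np.float64(76.11738221803321), np.float64(16.6))
14.1 [535.24  37.09 159.64] [ 1.15 -3.55  6.69] [-1.41 -0.27  0.06] 22.6
14.1 (np.float64(74.71076792117178), np.float64(15.666666666666666))
14.15 [535.26  37.1  159.66] [ 1.35 -3.12  7.62] [-1.43 -0.28  0.05] 22.6
14.15 (np.float64(73.4797603188154), np.float64(16.0))
14.2 [535.26  37.08 159.66] [ 0.11 -3.85  6.8 ] [-1.42 -0.33  0.03] 22.6
```

Request:
send_rows --translation '[[0, 0, 0.5], [0, 0, 0], [0, 0, 0], [0, 0, 0], [0, 0, 0]]' --dr '[[0, 0, 0], [0, 0, 0], [0, 0, 0], [0, 0, 0], [0, 0, 0]]' --grip '[0, 0, 0, 0, 0]'

```text
clock: 14.82
position: [535.3, 37.0, 159.3]
ee_rot: [0.992, 0.127, 0.001, 0.001]
contact_force: [1.0, -4.1, 6.6]
gripper_width: 22.3
```

Request:
send_rows --translation '[[0, 0, 0], [0, 0, 0], [0, 0, 0], [0, 0, 0], [0, 0, 0]]' --dr '[[0, 0, 0], [0, 0, 0], [0, 0, 0], [0, 0, 0], [0, 0, 0]]' --grip '[0, 0, 0, 0, 0]'

```text
clock: 15.45
position: [535.3, 37.0, 159.2]
ee_rot: [0.992, 0.127, 0.001, 0.001]
contact_force: [1.5, -4.3, 7.3]
gripper_width: 22.5
```

```bash
python3 s.py 3 6.5
```

```text
15.45 [535.31  37.04 159.23] [ 1.51 -4.3   7.33] [-1.47 -0.36  0.05] 22.5
15.45 (None, np.float64(0.0))
15.5 [535.32  37.08 159.23] [ 1.56 -4.59  7.59] [-1.47 -0.3  -0.03] 22.2
15.5 (None, np.float64(0.0))
15.55 [535.31  37.04 159.24] [ 1.37 -3.54  7.59] [-1.52 -0.3   0.01] 22.2
15.55 (None, np.float64(0.0))
15.6 [535.32  37.05 159.25] [-0.07 -4.    7.64] [-1.46 -0.35  0.04] 22.5
```

Request:
send_rows --translation '[[0, 0, 0], [0, 0, 0], [0, 0, 0], [0, 0, 0], [0, 0, 0]]' --dr '[[0, 0, 0], [0, 0, 0], [0, 0, 0], [0, 0, 0], [0, 0, 0]]' --grip '[0, 0, 0, 0, 0]'

```text
clock: 16.23
position: [535.3, 37.0, 159.2]
ee_rot: [0.992, 0.127, 0.001, 0.001]
contact_force: [1.0, -4.5, 7.3]
gripper_width: 22.8
```

```bash
python3 s.py 1 6.5; python3 -c "
from h import *
im=arm.get_image('wrist');cv2.imwrite('pics/y1.png',im[:,:,::-1])"
```

```text
16.225 [535.3   37.04 159.22] [ 0.99 -4.47  7.29] [-1.5  -0.26  0.04] 22.8
16.225 (None, np.float64(0.0))
16.275 [535.31  37.06 159.22] [ 1.39 -4.72  7.46] [-1.49 -0.3   0.06] 22.6
```

View pics/y1.png

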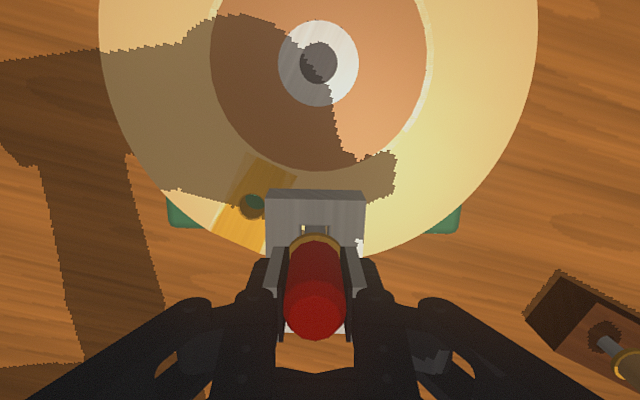

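View pics/last.png

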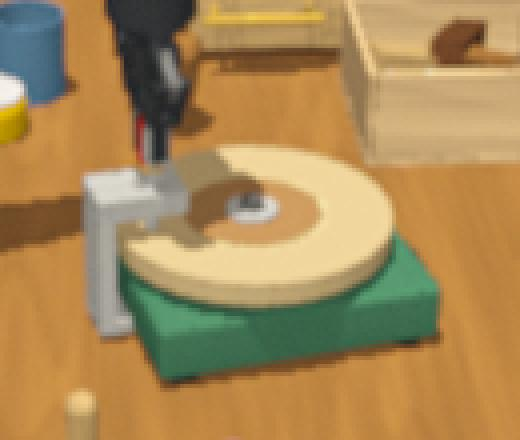

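The wrist view shows the hole at px (252,206), crawling counter-clockwise toward the slot, with about 25° to go. I'll hold this light press.

Request:
send_rows --translation '[[0, 0, 0], [0, 0, 0], [0, 0, 0], [0, 0, 0], [0, 0, 0]]' --dr '[[0, 0, 0], [0, 0, 0], [0, 0, 0], [0, 0, 0], [0, 0, 0]]' --grip '[0, 0, 0, 0, 0]'

```text
clock: 16.95
position: [535.3, 37.1, 159.2]
ee_rot: [0.992, 0.127, 0.001, 0.001]
contact_force: [0.9, -4.4, 7.2]
gripper_width: 22.6
```

```bash
python3 -c "
from h import *
st=arm.read_state();print(st['clock'],st['position'],st['contact_force'])
im=arm.get_image('wrist');cv2.imwrite('pics/y2.png',im[150:270,200:400,::-1].repeat(4,0).repeat(4,1))"
```

```text
16.95 [535.29998824  37.0624556  159.22390021] [ 0.86917776 -4.37802382  7.16141643]
```

View pics/y2.png

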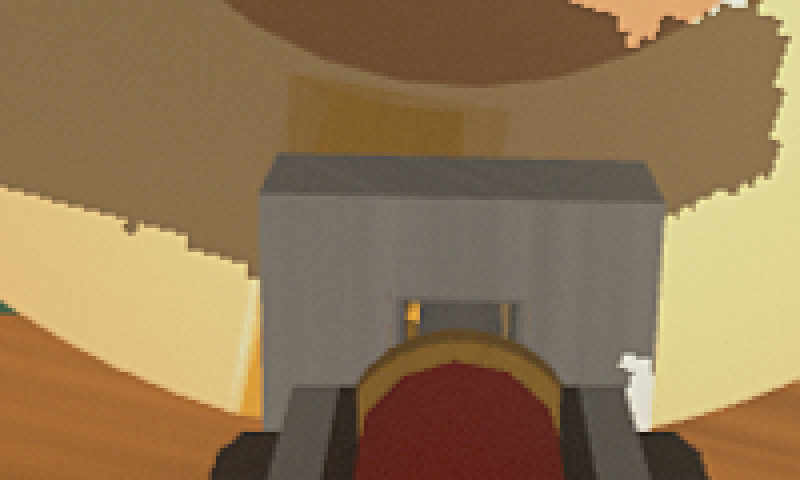

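Request:
send_rows --translation '[[0, 0, 0], [0, 0, 0], [0, 0, 0], [0, 0, 0], [0, 0, 0]]' --dr '[[0, 0, 0], [0, 0, 0], [0, 0, 0], [0, 0, 0], [0, 0, 0]]' --grip '[0, 0, 0, 0, 0]'

```text
clock: 17.62
position: [533.6, 37.0, 157.2]
ee_rot: [0.992, 0.127, -0.001, 0.0]
contact_force: [1.8, -4.2, -0.9]
gripper_width: 22.9
```

```bash
python3 -c "
from h import *
st=arm.read_state();print(st['clock'],st['position'],st['contact_force'],st['wrist_torque'])
im=arm.get_image('wrist');cv2.imwrite('pics/y3.png',im[150:270,200:400,::-1].repeat(4,0).repeat(4,1))"
```

```text
17.625 [533.63017347  37.00264341 157.17692243] [ 1.77155563 -4.16223671 -0.92557672] [-1.68598238 -0.26830698 -0.01437669]
```

View pics/y3.png

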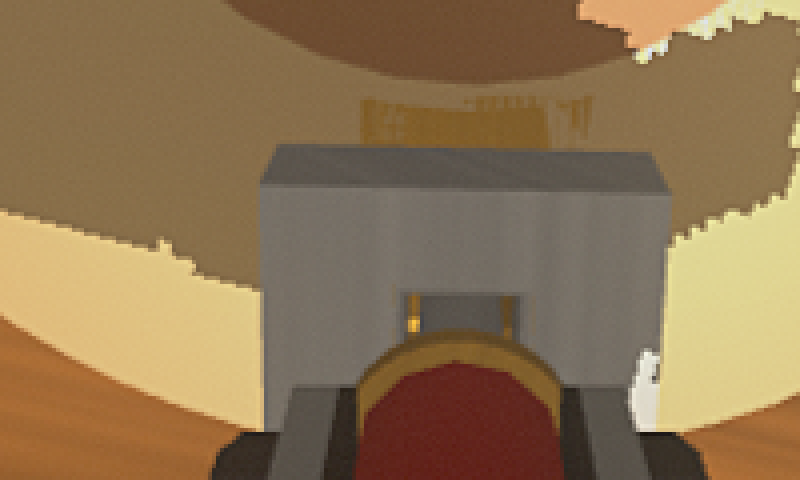

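The pin is caught: the press vanished (Fz 7 → −0.9), the TCP dropped 2 mm, and the wheel now bears sideways on the pin with about 4 N. Next I push it down until the collar seats.

Request:
send_rows --translation '[[0, 0, 3], [0, 0, 4], [0, 0, 4], [0, 0, 2], [0, 0, 1]]' --dr '[[0, 0, 0], [0, 0, 0], [0, 0, 0], [0, 0, 0], [0, 0, 0]]' --grip '[0, 0, 0, 0, 0]'

```text
clock: 18.3
position: [534.2, 37.4, 144.0]
ee_rot: [0.992, 0.127, -0.0, 0.0]
contact_force: [-1.9, -4.3, 5.7]
gripper_width: 22.5
```

```bash
python3 s.py 1 0;  python3 -c "
from h import *
im=arm.get_image('wrist');cv2.imwrite('pics/y4.png',im[150:270,200:400,::-1].repeat(4,0).repeat(4,1))"
```

```text
18.3 [534.22  37.36 143.96] [-1.92 -4.3   5.67] [-1.74  0.46  0.02] 22.5
18.3 (np.float64(351.16927672042357), np.float64(4.333333333333334))
18.35 [534.23  37.37 144.04] [-0.2  -5.21  1.1 ] [-1.71  0.23  0.05] 22.4
```

View pics/y4.png

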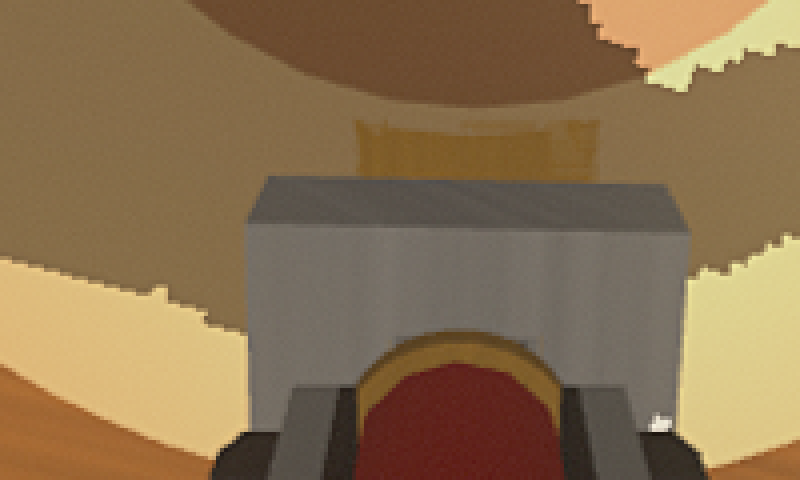

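View pics/last.png

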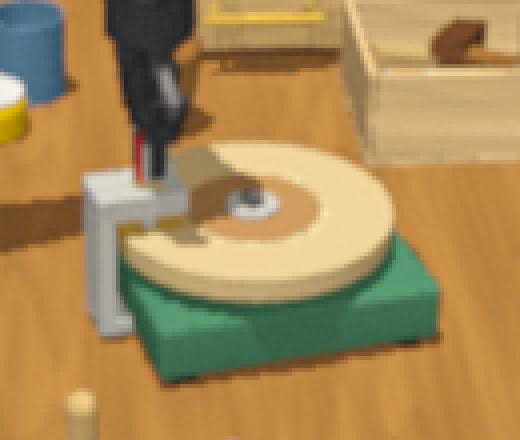

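Request:
send_rows --translation '[[0, 0, 1], [0, 0, 1], [0, 0, 0], [0, 0, 0], [0, 0, 0]]' --dr '[[0, 0, 0], [0, 0, 0], [0, 0, 0], [0, 0, 0], [0, 0, 0]]' --grip '[0, 0, 0, 0, 0]'

```text
clock: 19.02
position: [534.3, 37.4, 143.9]
ee_rot: [0.992, 0.127, 0.0, 0.0]
contact_force: [-5.0, -4.7, 10.5]
gripper_width: 22.3
```

```bash
python3 s.py 1 0
```

```text
19.025 [534.33  37.37 143.91] [-5.01 -4.73 10.46] [-1.52  1.29  0.  ] 22.3
19.025 (np.float64(351.3156439866027), np.float64(4.266666666666667))
19.075 [534.34  37.4  143.94] [-4.3  -3.96 10.57] [-1.6   1.3  -0.04] 22.6
```

Request:
send_rows --translation '[[0, 0, -1], [0, 0, -1], [0, 0, 0], [0, 0, 0], [0, 0, 0]]' --dr '[[0, 0, 0], [0, 0, 0], [0, 0, 0], [0, 0, 0], [0, 0, 0]]' --grip '[0, 0, 30, 45, 45]'

```text
clock: 19.7
position: [534.7, 38.1, 144.1]
ee_rot: [0.992, 0.127, 0.0, -0.0]
contact_force: [0.2, -0.2, -0.2]
gripper_width: 44.9
```

```bash
python3 s.py 1 0;python3 -c "
from h import *
im=arm.get_image('wrist');cv2.imwrite('pics/y5.png',im[:,:,::-1])"
```

```text
19.7 [534.69  38.1  144.07] [ 0.22 -0.18 -0.16] [-0.   -0.    0.04] 44.9
19.7 (None, np.float64(3.8666666666666667))
19.75 [534.63  37.95 144.06] [-0.13  0.05 -0.85] [-0.    0.04 -0.05] 44.6
```

View pics/y5.png

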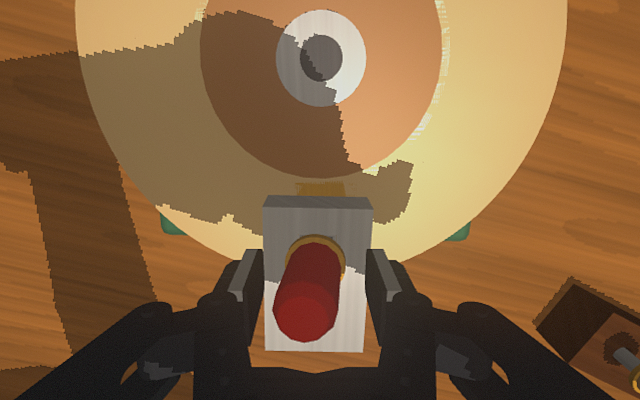

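Request:
send_rows --translation '[[0, 0, 0], [0, 0, -15], [0, 0, -30], [0, 0, -40], [0, 0, 0]]' --dr '[[0, 0, 0], [0, 0, 0], [0, 0, 0], [0, 0, 0], [0, 0, 0]]' --grip '[58, 60, 60, 60, 60]'

```text
clock: 20.42
position: [536.7, 37.9, 234.0]
ee_rot: [0.992, 0.127, 0.005, -0.001]
contact_force: [0.4, -0.2, -0.8]
gripper_width: 59.9
```

```bash
python3 -c "
from h import *
st=arm.read_state();print(st['clock'],st['position'],st['contact_force'])
im=arm.get_image('wrist');cv2.imwrite('pics/y6.png',im[:,:,::-1])
print(arm.place_of('pin_grip','wrist')[:3],arm.place_of('pin_tip','wrist')[:2])
im=arm.get_image('side');cv2.imwrite('pics/y7.png',cv2.resize(im[140:240,260:400,::-1],None,fx=5,fy=5,interpolation=3))
print(arm.place_of('pin_grip','side')[:4])
"
```

```text
20.425 [536.7061272   37.91719436 233.98275538] [ 0.38676271 -0.18354084 -0.83568632]
[{'xyz': [536.0, 40.8, 163.2], 'confidence': 0.87}] [{'xyz': [342.7, -430.9, -2.3], 'confidence': 0.48}]
[{'xyz': [573.6, -366.4, 120.9], 'confidence': 0.82}, {'xyz': [344.0, -343.7, 114.2], 'confidence': 0.79}, {'xyz': [347.4, -434.2, 84.9], 'confidence': 0.67}, {'xyz': [533.2, 39.1, 162.7], 'confidence': 0.58}]
```

View pics/y6.png

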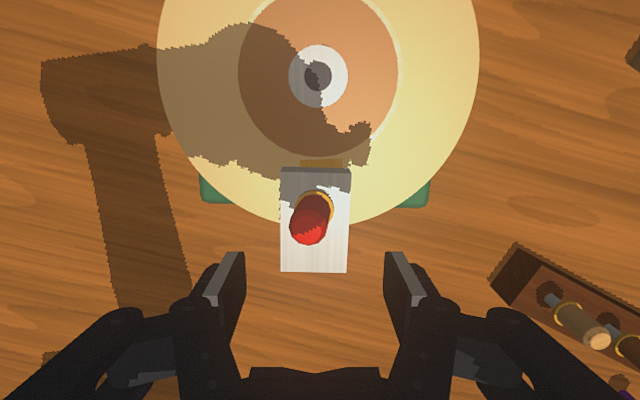

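View pics/y7.png

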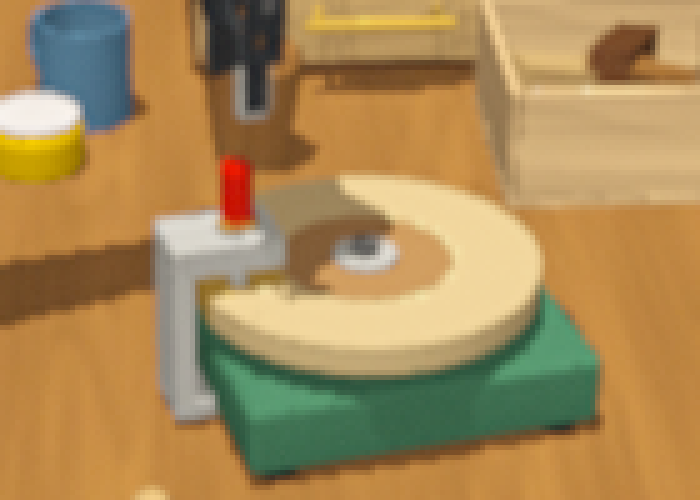

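The release left the pin leaning about 6–7° because the wheel's drive bears on it within the slot's play, as this clearance allows. I'll check its height and firm the seat with a light touch of the shut fingers on the handle's top.

Request:
send_rows --translation '[[0, -2, 0], [0, 0, 5], [0, 0, 10], [0, 0, 15], [0, 0, 7]]' --dr '[[0, 0, 0], [0, 0, 0], [0, 0, 0], [0, 0, 0], [0, 0, 0]]' --grip '[0, 0, 0, 0, 0]'

```text
clock: 21.3
position: [533.1, 39.1, 190.3]
ee_rot: [0.992, 0.127, -0.001, 0.0]
contact_force: [0.7, 0.5, 0.5]
gripper_width: 0.2
```

```bash
python3 s.py 1 0; python3 -c "
from h import *
im=arm.get_image('wrist');cv2.imwrite('pics/y8.png',im[:,:,::-1])"
```

```text
21.3 [533.14  39.13 190.32] [0.71 0.51 0.49] [ 0.   -0.03  0.02] 0.2
21.3 (None, np.float64(3.1333333333333333))
21.35 [532.87  39.12 189.79] [ 0.03 -0.04 -0.86] [-0.01  0.07 -0.05] 0.1
```

View pics/y8.png

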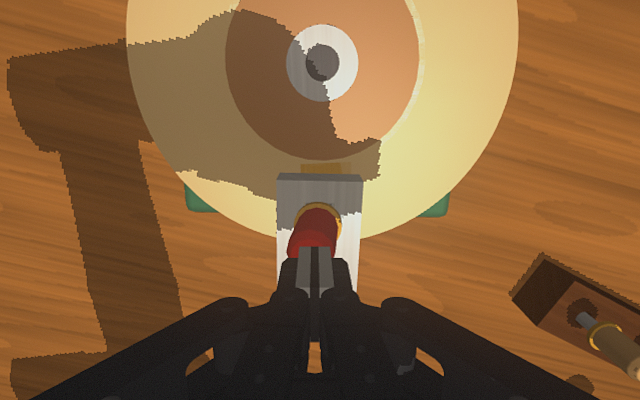

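Request:
send_rows --translation '[[0, 0, 2], [0, 0, 2], [0, 0, 2], [0, 0, 1], [0, 0, 0]]' --dr '[[0, 0, 0], [0, 0, 0], [0, 0, 0], [0, 0, 0], [0, 0, 0]]' --grip '[0, 0, 0, 0, 0]'

```text
clock: 22.02
position: [533.9, 39.4, 185.1]
ee_rot: [0.992, 0.127, 0.0, 0.0]
contact_force: [-0.1, 0.9, 0.1]
gripper_width: 0.3
```

```bash
python3 s.py 1 0; python3 -c "
from h import *
im=arm.get_image('wrist');cv2.imwrite('pics/y9.png',im[150:270,220:420,::-1].repeat(4,0).repeat(4,1))"
```

```text
22.025 [533.91  39.38 185.12] [-0.08  0.89  0.12] [-0.04 -0.02 -0.05] 0.3
22.025 (None, np.float64(3.0666666666666664))
22.075 [533.94  39.38 185.17] [ 1.27 -0.04 -0.58] [0.02 0.02 0.  ] 0.0
```

View pics/y9.png

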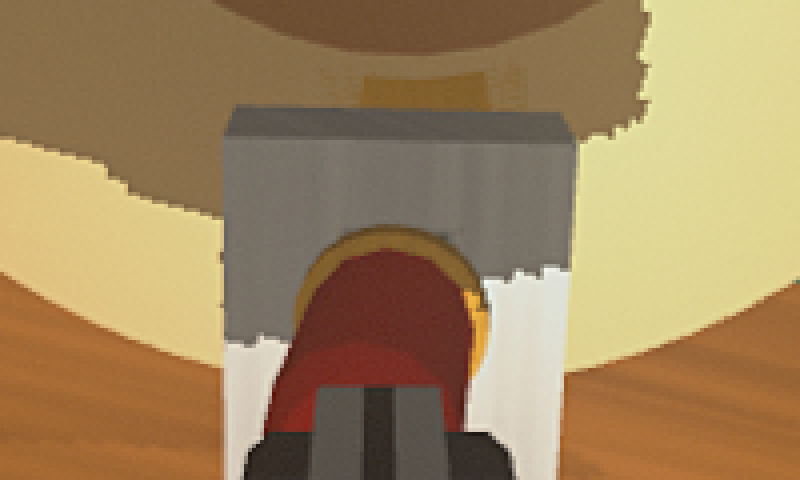

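Request:
send_rows --translation '[[0, 0, 0.5], [0, 0, 0.5], [0, 0, 0.5], [0, 0, 0.5], [0, 0, 0]]' --dr '[[0, 0, 0], [0, 0, 0], [0, 0, 0], [0, 0, 0], [0, 0, 0]]' --grip '[0, 0, 0, 0, 0]'

```text
clock: 22.75
position: [534.6, 39.3, 184.5]
ee_rot: [0.992, 0.127, 0.001, 0.0]
contact_force: [-1.5, -1.1, 6.4]
gripper_width: 0.1
```

```bash
python3 s.py 1 0
```

```text
22.75 [534.56  39.28 184.45] [-1.45 -1.07  6.42] [-0.21  0.35  0.01] 0.1
22.75 (None, np.float64(2.9333333333333336))
22.8 [534.54  39.28 184.47] [-0.31 -1.04  6.67] [-0.19  0.37  0.01] 0.1
```

Request:
send_rows --translation '[[0, 0, 0.5], [0, 0, 0.5], [0, 0, 0.5], [0, 0, 0.5], [0, 0, 0]]' --dr '[[0, 0, 0], [0, 0, 0], [0, 0, 0], [0, 0, 0], [0, 0, 0]]' --grip '[0, 0, 0, 0, 0]'

```text
clock: 23.42
position: [535.4, 39.0, 184.2]
ee_rot: [0.992, 0.127, 0.002, 0.001]
contact_force: [-1.4, -1.2, 12.7]
gripper_width: 0.1
```

```bash
python3 s.py 1 0;  python3 -c "
from h import *
im=arm.get_image('wrist');cv2.imwrite('pics/y10.png',im[150:270,220:420,::-1].repeat(4,0).repeat(4,1))"
```

```text
23.425 [535.44  39.   184.21] [-1.42 -1.23 12.74] [-0.48  0.61 -0.01] 0.1
23.425 (None, np.float64(3.666666666666667))
23.475 [535.44  39.01 184.2 ] [-2.41 -1.18 12.32] [-0.48  0.66 -0.05] -0.1
```

View pics/y10.png

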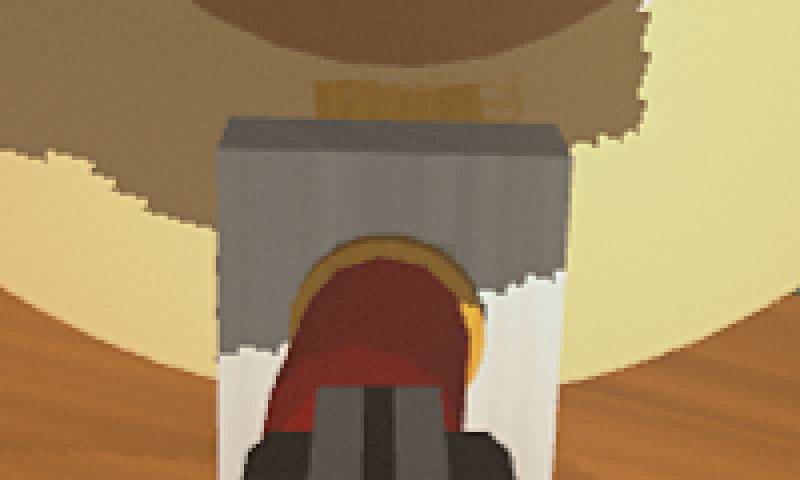

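The top is firm at z 184.2–184.5, which matches the collar seated (183 upright, about 184.4 leaning). I'll back off and do a last look.

Request:
send_rows --translation '[[0, 0, -5], [0, 0, -25], [0, 0, -40], [0, 0, -30], [0, 0, 0]]' --dr '[[0, 0, 0], [0, 0, 0], [0, 0, 0], [0, 0, 0], [0, 0, 0]]' --grip '[0, 0, 0, 0, 0]'

```text
clock: 24.15
position: [534.9, 39.8, 283.3]
ee_rot: [0.992, 0.127, 0.002, -0.001]
contact_force: [0.5, -0.4, -0.3]
gripper_width: 0.2
```

Request:
send_rows --translation '[[0, 0, 0], [0, 0, 0], [0, 0, 0], [0, 0, 0], [0, 0, 0]]' --dr '[[0, 0, 0], [0, 0, 0], [0, 0, 0], [0, 0, 0], [0, 0, 0]]' --grip '[0, 0, 0, 0, 0]'

```text
clock: 24.78
position: [533.9, 39.4, 280.9]
ee_rot: [0.992, 0.127, -0.0, 0.0]
contact_force: [-0.4, 0.1, -0.2]
gripper_width: 0.0
```

```bash
python3 s.py 1 0;  python3 -c "
from h import *
im=arm.get_image('wrist');cv2.imwrite('pics/z1.png',cv2.resize(im[120:300,240:400,::-1],None,fx=3.3,fy=3.3,interpolation=3))
im=arm.get_image('side');cv2.imwrite('pics/z2.png',cv2.resize(im[140:320,220:400,::-1],None,fx=3.3,fy=3.3,interpolation=3))
print(arm.place_of('pin_grip','side')[:5]); print(arm.read_state()['clock'])"
```

```text
24.775 [533.89  39.39 280.93] [-0.43  0.1  -0.23] [ 0.02  0.01 -0.03] 0.0
24.775 (None, np.float64(3.533333333333333))
24.825 [533.9   39.36 281.01] [-0.51  0.71 -0.75] [-0.03  0.02  0.04] 0.0
[{'xyz': [569.6, -367.3, 121.8], 'confidence': 0.74}, {'xyz': [343.7, -342.0, 112.6], 'confidence': 0.59}, {'xyz': [531.4, 39.4, 164.9], 'confidence': 0.55}, {'xyz': [347.1, -433.6, 87.8], 'confidence': 0.47}]
24.975
```

View pics/z1.png

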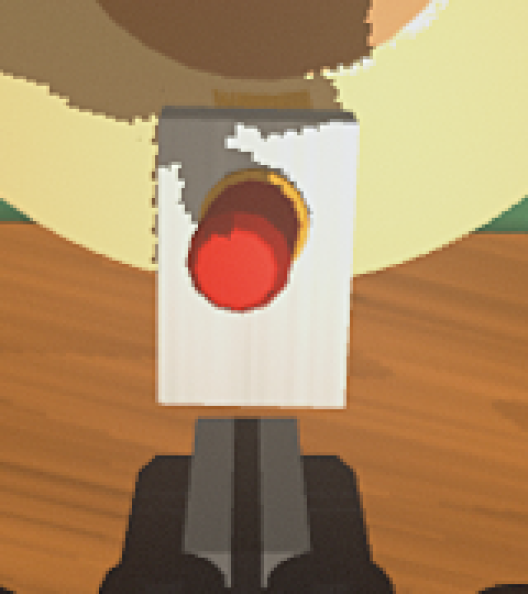

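View pics/z2.png

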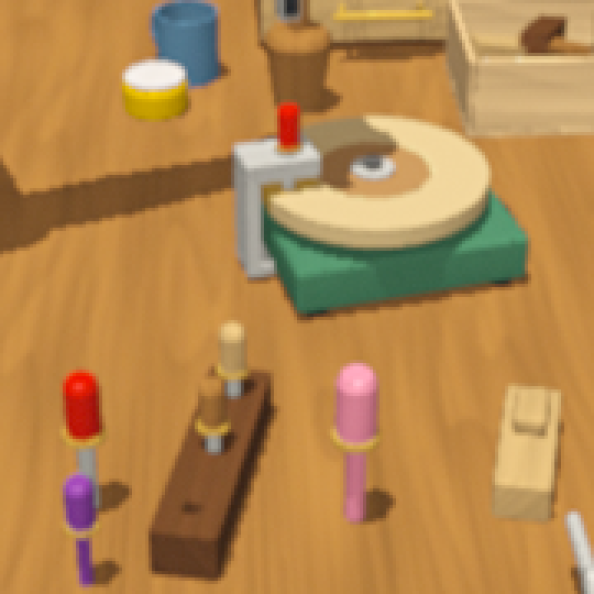

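```bash
python3 -c "
from bench import arm
print(arm.job_done()); print(arm.read_state()['clock'])"
```

```text
the job is handed in; nothing more can be done
None
the job is handed in; nothing more can be done
```

The wheel is stopped with its hole under the slot and the pin is through it, but the pin leans about 6–7° instead of standing straight. I handed the job in at about 25 s.

- **Pin choice:** I took the small red pin from the block. The larger red one and the pink and purple look-alikes were left standing.
- **Slowing the wheel:** I pressed the foot on the wheel through the slot with about 5 to 8.5 N. That slowed it from 2.8 rad/s to about 0.48 rad/s at the last speed reading. I then pressed 0.5 mm further, without another speed reading, and it crawled on until the hole came round and caught the pin.
- **Seating and release:** I pushed the pin down until it stopped moving, with the tool at 143.9 mm against 143.8 expected for a seated collar. Then I let go.

**Last checks:**
- **Wheel and surroundings:** the wheel stands still with its brass insert under the bracket. Everything else I could see in the final side picture is where it was, and the arm is clear of everything.
- **The lean:** when I let go, the wheel's drive tipped the pin over within the slot's play. One side of the collar sits on the bracket and the other should be raised about 3 mm.
- **Trying to correct it:** I pressed the handle's top with the shut fingers, up to about 13 N. It read 184.2–184.5 mm, against 183 for upright and 184.4 for this lean with the collar's edge seated. The lean came back when I lifted off.

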